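Lift the filter cartridge with tongs and hold it over its housing

TASK

The new filter cartridge must not be touched by hand: take the tongs out of their holder, close them on the cartridge standing ready in the steel tray, and lift it out. Finish while holding it motionless in the tongs, clear above the open mouth of the filter housing and centred so that it could be lowered straight in; do not let go or put it down. Leave everything else where it stands.

Things in the scene. Friction and masses are not known exactly. Their poses are not given: they have to be found in the camera images.
- tongs: Small steel tongs, 139 mm tall, 120 g, standing upright in the holder, tips down, hinge head on top. Origin: midway between the tips at their lower edge; z up to the head; the two thin arms lie at +y and -y and open along y. Sprung open; pinch both grip rolls together along y to lift and close them.
- tongs_grip (a point): Midway between the tongs' two grip rolls, 96 mm above the tongs' origin. Each arm has outside a black horizontal roll, 14 mm diameter, 28 mm long along the tongs' x; 48 mm wide over both at rest. The head ends 43 mm above this point. About 6 N on each roll starts to close the tongs, 10 N brings the paddles to 30 mm apart.
- tongs_paddles (a point): Midway between the tongs' two flat black paddles, 13 mm above the tongs' origin. Paddles: 24 mm wide along x, 26 mm tall, 3 mm thick, reaching down to the origin; at rest 56 mm apart inside, 65 mm over all. Each mm less over the rolls brings them 3.3 mm closer: 46 mm apart at 45 mm over the rolls, 30 mm apart and parallel at 40 mm.
- tongs_left (a joint): Angle of each tongs arm (both move alike): 0 = sprung open, 0.11 = paddles 30 mm apart, 0.22 = fully closed. Once the paddles meet a thing, about 0.3 of any further grip force on the rolls reaches it.
- holder: Fixed steel holder of the tongs: an upright open-topped box 38 mm (x) by 78 mm (y) outside, 60 mm tall, walls 3 mm, inner floor 3 mm up, on a 70 x 110 mm foot. Origin: centre of its underside. The tongs stand in it with their y along its y and must be lifted straight out.
- tray: Fixed open steel tray, 140 mm (x) by 330 mm (y), 35 mm tall, walls and floor 3 mm, two thin dividers making three compartments side by side along y (centres at y = -108, 0 and +108 mm, each about 134 x 106 mm inside). Origin: centre of its underside.
- cartridge: The filter cartridge: upright white ceramic cylinder with narrow grey bands at both ends, 30 mm diameter, 50 mm tall, plus a 10 mm wide, 6 mm high nipple on top; about 45 g. It stands in one of the tray's compartments, any of the three. Origin: centre of its underside; z up.
- cartridge_center (a point): Middle of the cartridge, on its axis 25 mm above its underside.
- housing: Fixed open filter housing: white plastic cup 95 mm tall, 84 mm over the rim, 76 mm mouth inside, on a 104 mm foot. Origin: centre of its underside. It stands on the left or right of the tray, the tongs' holder on the other side.
- housing_mouth (a point): Centre of the housing's open mouth, level with the rim, 95 mm above the countertop.
- seal_ring: White plastic ring, 42 mm across, 12 mm tall, in another compartment. Not needed. Origin: centre of its underside.
- strainer: White plastic flanged cone, 42 mm across, 26 mm tall, in another compartment. Not needed. Origin: centre of its underside.
- cap: Grey ribbed twist cap of the housing, 99 mm across, 28 mm tall, lying just beyond the housing. Not needed. Origin: centre of its underside.
- scraper: Black silicone scraper, about 185 mm long, 12 mm tall, lying between robot and tray. Not needed. Origin: where handle and blade meet, underside.
- tumbler: Clear glass tumbler, 72 mm across, 95 mm tall, beyond the tray. Not needed. Origin: centre of its underside.
- jar: Glass jar with steel lid, 70 mm across, 100 mm tall, beyond the tray. Not needed. Origin: centre of its underside.
Not all that is in view belongs to the job. What is shaped like the tongs but yellow is not meant.

How it is judged:
By the outcome, as a careful person would: the job done as asked, in the order asked, and still so for the second after the job is handed in, while the arm keeps its last pose, push and grip.
It also fails if it takes over 45 s, if anything falls off the work surface, if the arm or the gripper's body presses on something with over 40 N, if the wrist force passes 120 N, or if a joint passes its speed limit or range.

ROBOT

A 7-joint arm with a two-finger parallel gripper is mounted at the origin on the work surface. World frame = base frame: x ahead of the robot, y to its left, z up, the work surface at z = 0. Lengths are in m, angles in rad, forces in N, time in s.
With the tool pointing down it reaches from about 0.35 to 0.9 m from the base axis. Payload 8.1 kg.
Tool frame: the origin (TCP) lies where the fingers leave the gripper's body, on its centre line; the fingertips stand 66 mm ahead of it and the grasp point (between the pads) lies 47 mm ahead of it; z points along the fingers, y is the line along which they close (so a half turn about z gives the same grasp; the last joint's range is limited). The gripper opens to 92 mm and grips with 3 to 60 N. Pads are 19 mm wide; open, the fingers measure 130 mm over their backs; the gripper's body (75 mm by 190 mm) begins 47 mm behind the grasp point.
Start: joints at [-1.222, 0.434, 0.025, 1.573, -0.012, 1.134, -0.075], TCP at [0.273, 0.562, 0.292] pointing down, gripper open.
Joint ranges: [-2.62, 2.62], [-0.44, 2.09], [-1.27, 1.32], [0.08, 2.57], [-1.32, 4.46], [0.12, 2], [-2.74, 2.74]. Speed limits (rad/s): [2.22, 2.22, 3.01, 3.01, 3.14, 3.14, 3.14].

INTERFACE

Orientations are given as a rotation vector (axis times angle).
In Python, from cell import arm gives the robot as it stands.
- The arm moves only by the tool send_rows, never from a script. Its argument "motion" is text: rows parted by semicolons, each of 7 numbers parted by spaces: the closure, from 0 (fully open) to 1 (shut), then the shift along the world's x, y, z in m, then the turn, a rotation vector about the world's x, y, z in degrees. A call has 1 to 5 rows; each row shifts and turns the commanded pose from where the row before left it; what a row does not reach is not made up. A row lasts 1/8 s, in which the tool goes at most 62.5 mm and 10.7 degrees, less where a joint would pass 70% of its speed; a pose out of reach is approached as far as the arm can. A call is refused whole if a number of a shift passes 0.0625 or a number of a turn 10.7, either way. A call with a gripper value outside its range is refused whole. The fingers move at their own pace and stop on an object; "force" is the grip in N (left out, the last holds). Time passes only in rows, so rows that do not move let the fingers close. It gives the time, the measured TCP pose, the force, the opening and the grip force at its end, in the units of the state.
- arm.observe(): the state, without advancing time (a new reading comes with each control period).
- arm.get_image(name): name is "scene" or "top"; returns (picture, depth): 480x640x3 uint8, blue, green, red; 480x640 float32, m along the optical axis (not along the pixel's ray), 0 where there is no reading.
- arm.camera_model(name): a dict with "fx", "fy", "cx", "cy" (pixels), "view" (4x4, takes a point from world to camera coordinates). Camera axes: x right, y down, z forward; pixel columns grow to the right and rows downward; lengths in m; the calibration is good to about 2 mm. A picture is of the moment at which its call begins. camera_model takes no time and is no camera call.
- arm.sign_off(): hands the job in; it is judged then, once.
The state is a dict: "clock": time; "joints": joint angles; "dq": joint speeds; "joint_efforts": joint torques, N m; "position": TCP position; "ee_rot": TCP orientation; "force": force on the tool from outside, world axes, zero at the start; "ft_torque": the same for the moment, N m; "width": opening from 0.0 (shut) to 1.0 (fully open); "gripper_force": force on a finger pad.
Only numpy, scipy, OpenCV 4.12 (cv2) and the standard library are available. Lean on these libraries where they do the work, as an engineer would, in place of code of your own. Each camera call takes 0.05 s, during which the arm holds its last target. There are 200 camera calls.

## Working session

There is one attempt and no reset: what is moved stays moved. The work goes in short steps, Python scripts to look and compute and a tool call to move; the robot and the scene stay as the last step left them, time stands still between calls to the robot, and variables do not carry over. Pictures are saved under pics/ and viewed, at most 10 in all, crops included, and the job is handed in when it is done.

Besides the shell and the picture viewer there is one more tool, called after "Emit:" by a JSON object that holds its "fn" and its "kwargs", one argument or row to a line. send_rows: Moves the arm, as the interface text tells. Its arguments: {"type":"object","properties":{"motion":{"type":"string"},"force":{"type":"number"}},"required":["motion"]}

```bash
mkdir -p pics
cat > h.py <<'E'
import numpy as np, cv2
from cell import arm
def pts(name,d):
    m=arm.camera_model(name); v,u=np.mgrid[0:480,0:640]
    p=np.stack([(u-m['cx'])/m['fx']*d,(v-m['cy'])/m['fy']*d,d,np.ones_like(d)],-1)
    return (p@np.linalg.inv(m['view']).T)[...,:3]
E
python3 - <<'E'
from h import *
for n in("scene","top"):
    i,d=arm.get_image(n); cv2.imwrite(f"pics/{n}0.png",i); np.save(n+"0.npy",d)
    m=arm.camera_model(n);print(n,np.round(np.linalg.inv(m['view']),3),m['fx'],(d>0).mean())
s=arm.observe();print(s)
E
```

```text
scene [[-0.685  0.536 -0.493  1.061]
 [ 0.728  0.492 -0.477  0.472]
 [-0.014 -0.686 -0.728  0.815]
 [ 0.     0.     0.     1.   ]] 483.1660421723343 0.9959993489583333
top [[-0.02  -0.992  0.121  0.435]
 [-1.     0.019 -0.01   0.024]
 [ 0.008 -0.121 -0.993  1.147]
 [ 0.     0.     0.     1.   ]] 534.0020654155165 0.9959212239583334
{'clock': 0.1, 'joints': array([-1.22156933,  0.43514276,  0.02495907,  1.57400765, -0.01157606,
        1.13397514, -0.07507363]), 'dq': array([-0.00054654, -0.00062436,  0.00027783, -0.00072351, -0.00065269,
        0.00159541, -0.00114712]), 'joint_efforts': array([ 4.19265896e-03, -6.69113159e+01,  9.88512039e-01, -3.15142322e+01,
       -6.05094130e-02,  3.73457756e-02,  2.73180450e-05]), 'position': array([0.27276211, 0.5619384 , 0.29152917]), 'ee_rot': array([-7.03698288e-01, -3.06159023e+00,  2.16422416e-03]), 'force': array([-0.67053298,  0.731082  ,  0.23653394]), 'ft_torque': array([-0.01721687,  0.02996594,  0.00702774]), 'gripper_force': 0.0, 'width': 0.9998415732452252}
```

View pics/scene0.png

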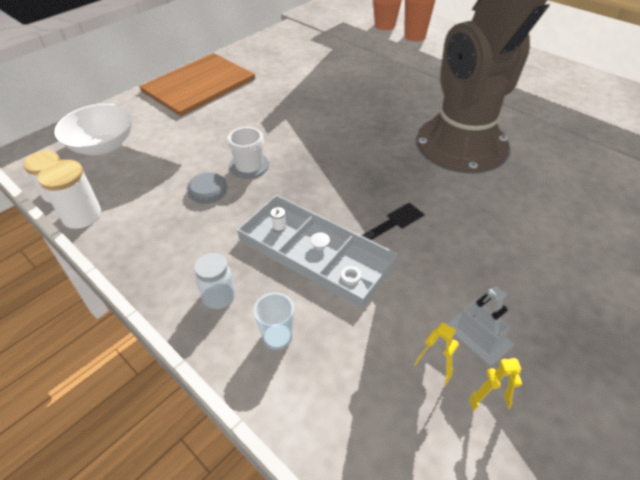

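View pics/top0.png

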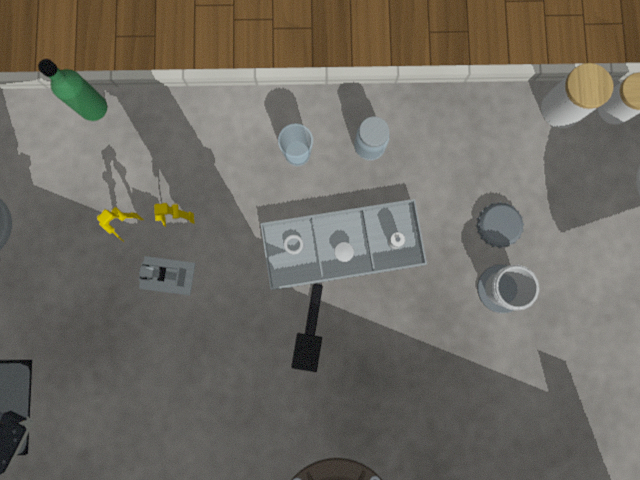

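The top view shows the tongs in the holder at (165,272), the cartridge in the right compartment at (398,240), the housing at (513,290), and yellow decoys at (120,220) and (173,213). In the scene view the tongs are at (490,305), the cartridge at (278,217) and the housing at (247,147).

Run:
```python
from h import *
P={n:pts(n,np.load(n+"0.npy")) for n in("scene","top")}
def sel(n,box,z0,z1,f=None):
    u0,v0,u1,v1=box;p=P[n][v0:v1,u0:u1].reshape(-1,3)
    c=cv2.imread(f"pics/{n}0.png")[v0:v1,u0:u1].reshape(-1,3).astype(int)
    m=(p[:,2]>z0)&(p[:,2]<z1)
    if f: m&=f(c)
    return p[m]
def rep(l,p):
    if len(p)<5: print(l,len(p));return
    r=cv2.minAreaRect((p[:,:2]*1000).astype(np.float32))
    print(l,len(p),'med',np.round(np.median(p,0),4),'rect',np.round(r[0],1),np.round(r[1],1),round(r[2],1),'zr',np.round(np.percentile(p[:,2],[2,98]),3))
T=(130,250,205,305); S=(445,280,520,365)
dark=lambda c:c.max(1)<45
for n,b in(("top",T),("scene",S)):
    for z0,z1 in((.003,.03),(.05,.067),(.08,.12),(.12,.16)): rep(f"{n} tongs {z0}",sel(n,b,z0,z1))
    rep(n+" dark",sel(n,b,.08,.13,dark))
for n,b in(("top",(385,225,412,255)),("scene",(268,203,290,233))):
    rep(n+" cart",sel(n,b,.036,.075)); rep(n+" cart top",sel(n,b,.047,.056)); rep(n+" nip",sel(n,b,.0565,.075))
for n,b in(("top",(470,255,545,320)),("scene",(222,120,275,185))):
    rep(n+" hous",sel(n,b,.088,.105))
for n,b in(("top",(255,190,432,295)),("scene",(230,190,402,305))):
    rep(n+" tray",sel(n,b,.03,.037))
rep("yellow",sel("top",(90,195,200,245),.02,.2,lambda c:(c[:,2]>150)&(c[:,0]<60)))
for b in((90,195,148,245),(148,195,200,235)): rep("yel",sel("top",b,.02,.2,lambda c:(c[:,2]>150)&(c[:,0]<60)))
a=cv2.imread("pics/scene0.png")[270:370,430:530];b=cv2.imread("pics/top0.png")[190:310,90:210]
cv2.imwrite("pics/c.png",np.hstack([cv2.resize(a,(400,400),interpolation=2),cv2.resize(b,(400,400),interpolation=2)]))
```

```text
top tongs 0.003 1398 med [0.4968 0.3426 0.0047] rect [501.9 350.7] [159.9 115.2] 88.9 zr [0.003 0.022]
top tongs 0.05 217 med [0.502  0.3302 0.0604] rect [506.1 350.8] [78.9 38.1] 81.3 zr [0.051 0.066]
top tongs 0.08 149 med [0.5032 0.3346 0.1067] rect [506.1 351.2] [47.4 27.8] 81.3 zr [0.083 0.118]
top tongs 0.12 182 med [0.5055 0.3487 0.1422] rect [505.9 350.4] [27.1 21.7] 81.8 zr [0.121 0.147]
top dark 78 med [0.5018 0.3316 0.1061] rect [504.3 347.2] [39.  26.4] 80.0 zr [0.099 0.111]
scene tongs 0.003 1497 med [0.5174 0.3517 0.0048] rect [465.9 341.2] [211.7 151.9] 33.3 zr [0.003 0.029]
scene tongs 0.05 513 med [0.5161 0.3499 0.0585] rect [555.4 342.5] [ 78.6 146. ] 81.3 zr [0.05  0.066]
scene tongs 0.08 436 med [0.5152 0.3463 0.1046] rect [562.9 343.1] [ 46.9 148.7] 82.6 zr [0.089 0.118]
scene tongs 0.12 458 med [0.5162 0.3494 0.14  ] rect [575.9 355.2] [148.2 106.5] 36.9 zr [0.122 0.145]
scene dark 82 med [0.5124 0.3673 0.1062] rect [506.6 351.7] [42.2 26. ] 82.2 zr [0.101 0.109]
top cart 189 med [ 0.5674 -0.1356  0.0537] rect [ 568.  -136.4] [29.8 29.3] 87.3 zr [0.037 0.061]
to
[... 457 characters left out ...]
37.6] [22.6 25.3] 41.9 zr [0.057 0.063]
top hous 514 med [ 0.4641 -0.3646  0.0941] rect [ 464.3 -361.8] [87.  87.7] 5.0 zr [0.089 0.099]
scene hous 295 med [ 0.4653 -0.3614  0.0943] rect [ 462.1 -361.9] [88.9 84.8] 22.0 zr [0.088 0.099]
top tray 781 med [ 0.5563 -0.03    0.034 ] rect [564.1 -25. ] [141.  330.7] 8.0 zr [0.03  0.037]
scene tray 1132 med [ 0.5624 -0.0278  0.0335] rect [627.1 -17.3] [275.6 332.7] 8.3 zr [0.03  0.037]
yellow 338 med [0.6108 0.4307 0.1065] rect [620.2 388.1] [ 41.  152.8] 13.9 zr [0.038 0.143]
yel 294 med [0.6086 0.433  0.1319] rect [609.3 434.8] [28.6 53.7] 46.2 zr [0.049 0.143]
yel 44 med [0.6148 0.3429 0.1021] rect [616.5 332.1] [ 8.2 45.4] 8.4 zr [0.025 0.108]
```

View pics/c.png

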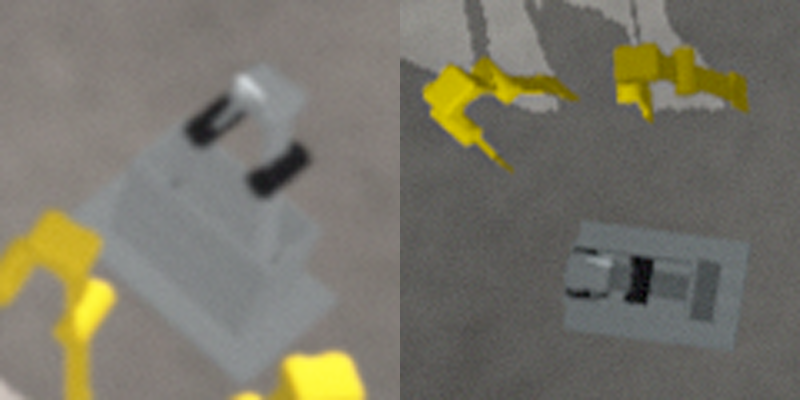

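Emit:
{"fn": "send_rows", "kwargs": {
  "motion": "0 0.02 -0.018 0 0 0 2.2; 0 0.04 -0.036 0 0 0 3; 0 0.045 -0.041 0 0 0 3; 0 0.045 -0.041 0 0 0 3; 0 0.04 -0.036 0 0 0 3"
}}

```text
clock: 0.72
position: [0.4644, 0.3882, 0.2919]
ee_rot: [-0.319, -3.125, 0.001]
force: [-0.2, 0.3, -0.0]
width: 1.001
gripper_force: 0.0
```

Emit:
{"fn": "send_rows", "kwargs": {
  "motion": "0 0.03 -0.027 0 0 0 2; 0 0.013 -0.012 0 0 0 1; 0 0 0 -0.03 0 0 0; 0 0 0 0 0 0 0; 0 0 0 0 0 0 0"
}}

```text
clock: 1.35
position: [0.5057, 0.3517, 0.2628]
ee_rot: [-0.237, -3.132, -0.0]
force: [-0.4, 0.9, -0.1]
width: 1.003
gripper_force: 0.0
```

Emit:
{"fn": "send_rows", "kwargs": {
  "motion": "0 0 0 -0.03 0 0 0; 0 0 0 -0.04 0 0 0; 0 0 0 -0.03 0 0 0; 0 0 0 -0.016 0 0 0; 0 0 0 0 0 0 0",
  "force": 6
}}

```text
clock: 1.98
position: [0.5057, 0.3515, 0.1462]
ee_rot: [-0.237, -3.132, 0.001]
force: [-0.3, -0.2, 0.9]
width: 1.0
gripper_force: 0.0
```

Emit:
{"fn": "send_rows", "kwargs": {
  "motion": "0.3 0 0 0 0 0 0; 0.5 0 0 0 0 0 0; 1 0 0 0 0 0 0; 1 0 0 0 0 0 0; 1 0 0 0 0 0 0",
  "force": 6
}}

```text
clock: 2.6
position: [0.5059, 0.3513, 0.1463]
ee_rot: [0.238, 3.133, 0.0]
force: [-0.3, 0.9, 0.1]
width: 0.518
gripper_force: 6.0
```

Emit:
{"fn": "send_rows", "kwargs": {
  "motion": "1 0 0 0 0 0 0; 1 0 0 0.006 0 0 0; 1 0 0 0.012 0 0 0; 1 0 0 0.018 0 0 0; 1 0 0 0.022 0 0 0",
  "force": 7
}}

```text
clock: 3.22
position: [0.5059, 0.3513, 0.2058]
ee_rot: [0.238, 3.132, 0.0]
force: [0.0, -0.3, -0.9]
width: 0.503
gripper_force: 7.0
```

Emit:
{"fn": "send_rows", "kwargs": {
  "motion": "1 0 0 0.022 0 0 0; 1 0 0 0.022 0 0 0; 1 0 0 0.015 0 0 0; 1 0 0 0.008 0 0 0; 1 0 0 0 0 0 0"
}}

```text
clock: 3.85
position: [0.506, 0.3513, 0.2716]
ee_rot: [0.238, 3.132, 0.001]
force: [0.2, -0.2, -1.3]
width: 0.507
gripper_force: 7.0
```

Run:
```python
from h import *
a,d=arm.get_image("scene");b,e=arm.get_image("top")
cv2.imwrite("pics/lift.png",np.hstack([cv2.resize(a[210:380,410:580],(400,400)),cv2.resize(b[180:320,90:230],(400,400))]))
```

```text
(no output)
```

View pics/lift.png

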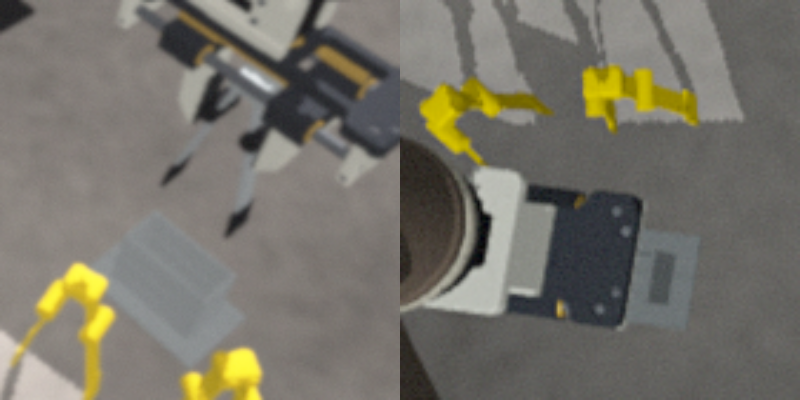

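The tongs came out of the holder and are held upright between the fingers; the paddles show at (175,175) and (237,218) in the left crop. The holder is empty and the yellow decoys have not moved.

Emit:
{"fn": "send_rows", "kwargs": {
  "motion": "1 0.002 -0.012 0 0 0 0; 1 0.003 -0.027 0 0 0 1; 1 0.005 -0.042 0 0 0 1.7; 1 0.007 -0.052 0 0 0 2; 1 0.007 -0.055 0 0 0 2"
}}

```text
clock: 4.58
position: [0.5297, 0.1609, 0.2708]
ee_rot: [-0.053, -3.141, 0.001]
force: [1.4, -0.1, -0.8]
width: 0.504
gripper_force: 7.0
```

Emit:
{"fn": "send_rows", "kwargs": {
  "motion": "1 0.007 -0.055 0 0 0 2; 1 0.007 -0.055 0 0 0 2; 1 0.007 -0.055 0 0 0 2; 1 0.006 -0.05 0 0 0 1.5; 1 0.005 -0.04 0 0 0 1"
}}

```text
clock: 5.2
position: [0.5611, -0.0952, 0.2709]
ee_rot: [0.176, -3.136, 0.001]
force: [-0.2, 0.4, -1.3]
width: 0.504
gripper_force: 7.0
```

Emit:
{"fn": "send_rows", "kwargs": {
  "motion": "1 0.004 -0.027 0 0 0 1; 1 0.002 -0.0125 0 0 0 0.5; 1 0 -0.005 0 0 0 0; 1 0 0 0 0 0 0; 1 0 0 0 0 0 0"
}}

```text
clock: 5.82
position: [0.5679, -0.1348, 0.2712]
ee_rot: [0.222, -3.134, -0.001]
force: [-0.1, -0.4, -1.5]
width: 0.501
gripper_force: 7.0
```

Run:
```python
from h import *
s=arm.observe();print(s['position'],s['ee_rot'],s['joints'])
a,d=arm.get_image("scene");b,e=arm.get_image("top");np.save("scene1.npy",d);cv2.imwrite("pics/scene1.png",a)
m=arm.camera_model("scene")
def proj(p):
    q=m['view']@np.r_[p,1];return np.round([m['fx']*q[0]/q[2]+m['cx'],m['fy']*q[1]/q[2]+m['cy']],1)
x,y,z=s['position'];print(proj([x,y,z-.143]),proj([x,y,z-.047]))
cv2.imwrite("pics/above.png",cv2.resize(a[80:240,200:360],(600,600)))
```

```text
[ 0.56793435 -0.13482239  0.27120196] [ 2.22037522e-01 -3.13370104e+00 -1.02396801e-03] [ 0.0492147   0.38482178  0.12718016  1.71238511 -0.05570227  1.04805875
  1.90729252]
[274.8 188.5] [270.9 152.3]
```

View pics/above.png

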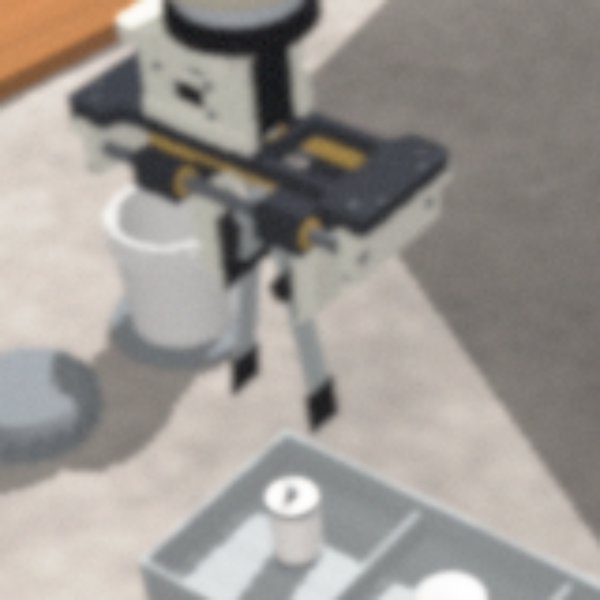

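The tongs are upright above the right compartment, with the paddles at (244,372) and (321,402) in the crop. Their midpoint matches the predicted paddle centre, and the cartridge stands below at (294,520). I'll check the paddles' 3D position from depth.

Run:
```python
from h import *
p=pts("scene",np.load("scene1.npy"));c=cv2.imread("pics/scene1.png")
s=arm.observe();print(s['position'])
for b in((259,168,272,188),(278,178,293,196)):
    u0,v0,u1,v1=b;q=p[v0:v1,u0:u1].reshape(-1,3);k=c[v0:v1,u0:u1].reshape(-1,3).max(1)<60
    q=q[k];q=q[q[:,0]>.5];q=q[np.abs(q[:,2]-.14)<.04];print(len(q),np.median(q,0).round(4),q.mean(0).round(4),np.percentile(q,[5,95],axis=0).round(3).tolist())
# cartridge again
v,u=np.where(np.ones((26,20)));q=p[205:233,268:290].reshape(-1,3);q=q[(q[:,2]>.036)&(q[:,2]<.075)]
r=cv2.minEnclosingCircle((q[:,:2]*1000).astype(np.float32));print("cart",r)
```

```text
[ 0.5679753  -0.13514311  0.27126966]
26 [ 0.5698 -0.1614  0.1446] [ 0.5699 -0.1617  0.1439] [[0.562, -0.164, 0.137], [0.577, -0.16, 0.151]]
39 [ 0.5621 -0.1075  0.1436] [ 0.5618 -0.1072  0.1433] [[0.554, -0.109, 0.134], [0.569, -0.105, 0.151]]
cart ((566.3060913085938, -136.34075927734375), 16.562599182128906)
```

Emit:
{"fn": "send_rows", "kwargs": {
  "motion": "1 0 -0.001 -0.01 0 0 0; 1 0 0 -0.02 0 0 0; 1 0 0 -0.025 0 0 0; 1 0 0 -0.025 0 0 0; 1 0 0 -0.018 0 0 0"
}}

```text
clock: 6.55
position: [0.5673, -0.1369, 0.1715]
ee_rot: [0.22, -3.132, -0.001]
force: [-0.8, 0.0, -1.1]
width: 0.507
gripper_force: 7.0
```

Emit:
{"fn": "send_rows", "kwargs": {
  "motion": "1 0 0 -0.012 0 0 0; 1 0 0 -0.005 0 0 0; 1 0 0 0 0 0 0; 1 0 0 0 0 0 0"
}}

```text
clock: 7.05
position: [0.5683, -0.1373, 0.1569]
ee_rot: [-0.219, 3.133, -0.0]
force: [-0.5, -0.1, -1.6]
width: 0.509
gripper_force: 7.0
```

Run:
```python
from h import *
s=arm.observe();print(s['position'],s['force'])
a,d=arm.get_image("scene")
cv2.imwrite("pics/down.png",cv2.resize(a[120:260,210:350],(600,600)))
```

```text
[ 0.56829072 -0.13730922  0.1568781 ] [-0.54764394 -0.05143516 -1.59809787]
```

View pics/down.png

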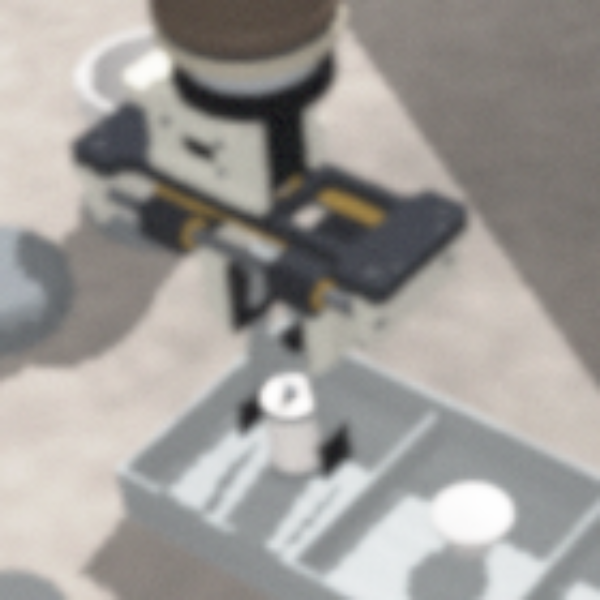

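Both paddles straddle the cartridge: paddles at (248,413) and (337,445), cartridge between them at (290,428). I'll close now.

Emit:
{"fn": "send_rows", "kwargs": {
  "motion": "1 0 0 0 0 0 0; 1 0 0 0 0 0 0; 1 0 0 0 0 0 0",
  "force": 8.5
}}

```text
clock: 7.48
position: [0.5679, -0.1372, 0.1564]
ee_rot: [-0.219, 3.134, 0.0]
force: [0.3, -0.4, -1.5]
width: 0.471
gripper_force: 8.5
```

Emit:
{"fn": "send_rows", "kwargs": {
  "motion": "1 0 0 0 0 0 0; 1 0 0 0 0 0 0; 1 0 0 0 0 0 0; 1 0 0 0 0 0 0",
  "force": 11
}}

```text
clock: 7.98
position: [0.5679, -0.1372, 0.1562]
ee_rot: [0.219, -3.134, -0.0]
force: [0.3, 0.6, -1.1]
width: 0.436
gripper_force: 11.0
```

Emit:
{"fn": "send_rows", "kwargs": {
  "motion": "1 0 0 0 0 0 0; 1 0 0 0 0 0 0; 1 0 0 0 0 0 0; 1 0 0 0 0 0 0",
  "force": 25
}}

```text
clock: 8.48
position: [0.5679, -0.1372, 0.1563]
ee_rot: [-0.219, 3.134, 0.0]
force: [0.1, -0.4, -0.7]
width: 0.435
gripper_force: 25.0
```

Emit:
{"fn": "send_rows", "kwargs": {
  "motion": "1 0 0 0.005 0 0 0; 1 0 0 0.012 0 0 0; 1 0 0 0.02 0 0 0; 1 0 0 0.026 0 0 0; 1 0 0 0.026 0 0 0"
}}

```text
clock: 9.1
position: [0.5679, -0.1373, 0.2469]
ee_rot: [-0.219, 3.133, -0.0]
force: [0.3, -0.3, -1.8]
width: 0.432
gripper_force: 25.0
```

Emit:
{"fn": "send_rows", "kwargs": {
  "motion": "1 0 0 0.023 0 0 0; 1 0 0 0.016 0 0 0; 1 0 0 0.008 0 0 0; 1 0 0 0.004 0 0 0; 1 0 0 0 0 0 0"
}}

```text
clock: 9.72
position: [0.5678, -0.1372, 0.2959]
ee_rot: [0.219, -3.133, -0.0]
force: [0.3, 1.1, -1.4]
width: 0.429
gripper_force: 25.0
```

Run:
```python
from h import *
s=arm.observe();print(s['position'],s['force'])
a,d=arm.get_image("scene")
cv2.imwrite("pics/up.png",cv2.resize(a[80:240,200:360],(600,600)))
```

```text
[ 0.56775454 -0.13718346  0.2958643 ] [ 0.2553529   1.06513821 -1.41228004]
```

View pics/up.png

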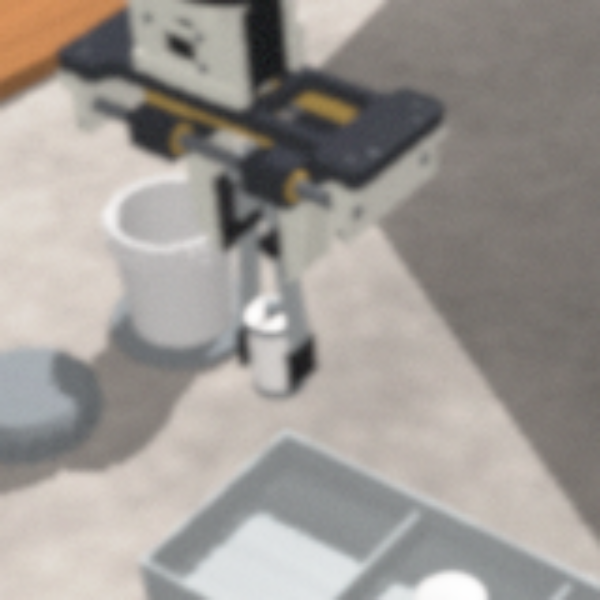

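The cartridge is held between both paddles at (272,350) in the crop, and the compartment below is empty.

Emit:
{"fn": "send_rows", "kwargs": {
  "motion": "1 -0.004 -0.009 0 0 0 0; 1 -0.008 -0.018 0 0 0 -1; 1 -0.0125 -0.027 0 0 0 -2; 1 -0.0145 -0.0315 0 0 0 -2; 1 -0.0155 -0.034 0 0 0 -2"
}}

```text
clock: 10.4
position: [0.5119, -0.259, 0.2962]
ee_rot: [0.023, -3.141, 0.001]
force: [0.1, -0.1, -1.8]
width: 0.43
gripper_force: 25.0
```

Emit:
{"fn": "send_rows", "kwargs": {
  "motion": "1 -0.0155 -0.034 0 0 0 -2; 1 -0.0135 -0.029 0 0 0 -2; 1 -0.0105 -0.0225 0 0 0 -1; 1 -0.0065 -0.0135 0 0 0 0; 1 -0.0035 -0.0065 0 0 0 0"
}}

```text
clock: 11.02
position: [0.4635, -0.3628, 0.2961]
ee_rot: [-0.11, -3.14, -0.0]
force: [0.6, 0.4, -2.0]
width: 0.43
gripper_force: 25.0
```

Emit:
{"fn": "send_rows", "kwargs": {
  "motion": "1 0 0 0 0 0 0; 1 0 0 0 0 0 0; 1 0 0 0 0 0 0"
}}

```text
clock: 11.4
position: [0.4645, -0.3614, 0.2962]
ee_rot: [0.107, 3.14, 0.001]
force: [0.2, 1.1, -0.7]
width: 0.43
gripper_force: 25.0
```

Run:
```python
from h import *
s=arm.observe();print(s['position'],s['force'],s['joints'])
a,d=arm.get_image("scene");np.save("scene2.npy",d);cv2.imwrite("pics/scene2.png",a)
cv2.imwrite("pics/over.png",cv2.resize(a[30:190,170:330],(600,600)))
p=pts("scene",d);q=p[30:190,170:330].reshape(-1,3);c=a[30:190,170:330].reshape(-1,3).astype(int)
k=(np.hypot(q[:,0]-.464,q[:,1]+.362)<.05)&(q[:,2]>.12)&(q[:,2]<.205)
w=k&(c.min(1)>110);b=k&(c.max(1)<60)
for n,m in(("white",w),("black",b)): print(n,m.sum(),q[m].mean(0).round(4),np.percentile(q[m],[3,50,97],axis=0).round(4).tolist())
h=q[(np.abs(q[:,2]-.094)<.007)&(np.hypot(q[:,0]-.464,q[:,1]+.362)<.06)]
print("rim",len(h),cv2.minEnclosingCircle((h[:,:2]*1000).astype(np.float32)))
```

```text
[ 0.46445929 -0.36135186  0.29620592] [ 0.15951099  1.05604181 -0.74517204] [ 0.38509721  0.37340184  0.25612121  1.67544687 -0.10402293  1.10617482
  2.17369647]
white 277 [ 0.4702 -0.3577  0.1808] [[0.4559, -0.3796, 0.1478], [0.472, -0.3555, 0.1847], [0.4782, -0.3427, 0.2028]]
black 41 [ 0.4637 -0.3434  0.1683] [[0.4564, -0.3465, 0.1587], [0.4637, -0.3433, 0.1686], [0.4721, -0.3407, 0.1786]]
rim 330 ((462.83197021484375, -362.35333251953125), 46.0980224609375)
```

View pics/over.png

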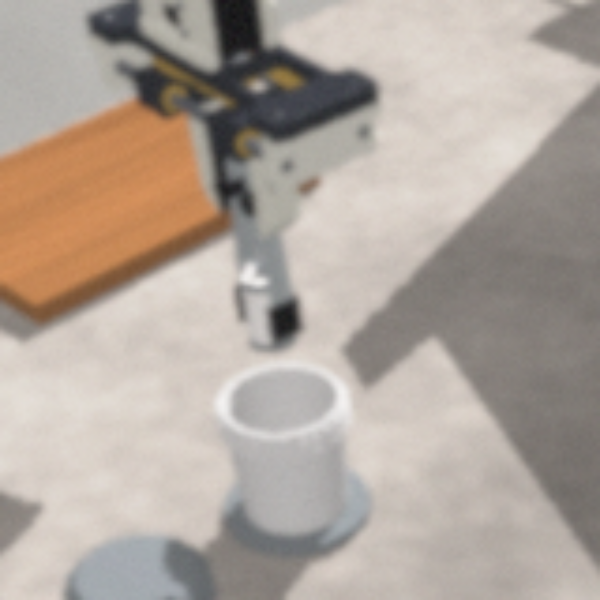

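The cartridge is held upright above the housing mouth: cartridge around (268,315), mouth centre (283,400) in the crop. Depth puts its axis at about (0.463, -0.361) against the mouth at (0.463, -0.362), with its bottom about 45 mm above the rim.

Emit:
{"fn": "send_rows", "kwargs": {
  "motion": "1 0 0 0 0 0 0; 1 0 0 0 0 0 0; 1 0 0 0 0 0 0; 1 0 0 0 0 0 0"
}}

```text
clock: 11.95
position: [0.4639, -0.3622, 0.2962]
ee_rot: [0.109, 3.14, 0.0]
force: [-0.4, -0.2, -1.0]
width: 0.431
gripper_force: 25.0
```

```bash
python3 -c "
from cell import arm
print(arm.observe()['width'],arm.sign_off())"
```

```text
the job is handed in; nothing more can be done
0.431262183055683 None
```

The job is handed in at about 12 s: the cartridge is held still in the tongs, centred over the housing mouth to about 2 mm by my measurement and roughly 45 mm above the rim.

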